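# Slide a sample carrier behind the retaining post into its waiting bay

## Task

With the fingers only as pushers, gently push the long sample carrier into the waiting bay beside the analyser: angle its rounded nose in behind the retaining post, slide it on behind the post, then swing the tail in, so that the carrier lies along the back fence between the two end stops. Keep it standing flat on the counter all the time (do not pinch, lift or tip it), leave the bottles, timer and tape roll where they are, and take the hand away at the end.

Things in the scene. Friction and masses are not known exactly. Their poses are not given: they have to be found in the camera images.
- carrier: loose white sample carrier with capped cups, 0.18 to 0.35 kg: a bar 210 mm long (its y axis), 28 mm wide (x), 38 mm tall, caps up to 45 mm; the +y end (tail) is square, the -y end (nose) is a half round of 14 mm radius; plain upright sides. Origin: centre of its underside; it slides flat on the counter
- carrier_nose (a point): outermost point of the carrier's rounded nose, on its centre line, 105 mm from the carrier's origin, 19 mm above its underside
- carrier_tail (a point): middle of the carrier's square tail face, 105 mm from the carrier's origin, 19 mm above its underside
- bay: fixed steel bay, open to its own -x (roughly towards the robot). Origin: on the counter, at the front face of the back fence, half-way along it. Fence front face: x = 0, y = -112 to +112 mm, 35 mm tall. The carrier ends up parallel to the fence (y axis), nose to -y. The floor sheet is flush with the counter, no obstacle
- bay_nose_stop (a point): foot of the inner face of the bay's end stop on the nose side, at x = -20, y = -112 mm in the bay's frame; the stop is 35 mm tall, 3 mm thick and reaches from the fence to x = -40 mm
- bay_tail_stop (a point): foot of the inner face of the bay's end stop on the tail side, at x = -11, y = +112 mm in the bay's frame; the stop is 35 mm tall, 3 mm thick and reaches from the fence only to x = -22 mm
- bay_post (a point): foot of the fixed round retaining post of the bay, on its axis: 14 mm diameter, 55 mm tall, at x = -47, y = -62 mm in the bay's frame, so 40 mm are free between fence and post; the carrier can only get in there nose first and at an angle, coming from the tail side of the post
- timer: bystander: flat bench timer 66 x 66 x 20 mm, origin at the centre of its underside
- tape: bystander: tape roll lying flat, 98 mm diameter, 24 mm tall, origin at the centre of its underside
- dropper_bottle: bystander: small brown bottle with black cap, 33 mm diameter, 75 mm tall, origin at the centre of its underside
- brown_bottle: bystander: larger brown bottle, 47 mm diameter, 105 mm tall, behind the bay, origin at the centre of its underside
- red_cap_bottle: bystander: small white bottle with red cap, 25 mm diameter, 44 mm tall, origin at the centre of its underside
- blue_cap_bottle: bystander: small white bottle with blue cap, 25 mm diameter, 44 mm tall, origin at the centre of its underside
- analyser_corner (a point): on the counter at the corner of the big fixed analyser that is nearest the bay: the analyser, over 0.5 m tall, fills everything beyond this point in world x and to its right (lower world y); keep arm and gripper clear of it

How it is judged:
At the end, for the whole second after the job is handed in: the carrier stands flat and at rest in the bay, nose behind the post, between the two end stops, its back within 7 mm of the back fence at both ends and parallel to it within 0.04 rad (x of each of carrier_nose, carrier_tail in the frame of bay above -0.021 m and y of carrier_nose in the frame of bay between -0.1135 and -0.09 m and y of carrier_tail in the frame of bay below 0.1135 m and angle between the y axis of carrier and the y axis of bay, either way round below 0.04 rad and angle between carrier's own z axis and vertical below 0.03 rad and height (world z) of carrier below 0.003 m and linear speed of carrier below 0.01 m/s); the robot touches nothing.
It fails at once if the carrier was lifted off the counter (origin more than 6 mm up) (height (world z) of carrier above 0.006 m).
It fails at once if the carrier was tipped (more than 0.15 rad) (angle between carrier's own z axis and vertical above 0.15 rad).
It fails at once if the carrier was pinched or shoved hard (fingers on it with over 60 N) (contact force between the fingers and carrier above 60 N).
It fails at once if a bystander was moved by more than 15 mm (distance of any of timer, tape, dropper_bottle, brown_bottle, red_cap_bottle, blue_cap_bottle from where it was at the start of the episode above 0.015 m).
It also fails if it takes over 69 s, if anything falls off the work surface, if the arm or the gripper's body presses on something with over 40 N, if the wrist force passes 120 N, or if a joint passes its speed limit or range.

## Robot

A 6-joint arm with a two-finger parallel gripper is mounted at the origin on a cart in front of the work surface, level with it; the furniture and walls round the work are solid. World frame = base frame: x ahead of the robot, y to its left, z up, the work surface at z = 0. Lengths are in m, angles in rad, forces in N, time in s.
With the tool pointing down it reaches from about 0.275 to 0.75 m from the base axis. Payload 10.2 kg.
Tool frame: the origin (TCP) lies on the centre line of the jaws, within the pads' length; the fingertips stand 17 mm ahead of it and the grasp point (between the pads) lies 2 mm behind it (ctrl.nose_length is the distance from the TCP to the fingertips, in m); y points along the fingers, z is the direction in which the jaws open and shut, and the axes are right-handed (so a half turn about y gives the same grasp; the last joint's range is limited). The gripper opens to 85 mm and grips with 20 to 120 N. Pads are 22 mm wide; open, the fingers measure 114 mm over their backs; the gripper's body (76 mm by 85 mm) begins 54 mm behind the grasp point. The pads swing forward as they close: fully open they stand 13 mm farther back than shut.
Start: joints at [-1.367, 0.313, 1.498, -0, 1.331, -0.223], TCP at [0.217, -0.478, 0.211] pointing down, gripper open.
Joint ranges: [-2.94, 2.94], [-0.97, 2.17], [0.19, 2.56], [-1.23, 4.37], [0.02, 3.11], [-2.88, 2.88]. Speed limits (rad/s): [2.39, 2.39, 3.01, 3.14, 3.14, 3.14].

## Interface

Orientations are given as a unit quaternion [w, x, y, z].
In Python, from plant import ctrl gives the robot as it stands.
- The arm moves only by the tool arm_command, never from a script. Its argument "series" is a list of rows, each a list of 5 numbers: the shift along the tool's x, y, z in m, then the turn about the tool's y in degrees, then the finger opening in m, from 0 to 0.0854. A call has 1 to 8 rows; each row is the pose to reach, as a shift and turn from the pose measured when the call began, along the tool's axes at that moment; what a row does not reach only later rows make up. A row lasts 1/10 s, in which the tool goes at most 50 mm and 8.59 degrees, less where a joint would pass 70% of its speed; a pose out of reach is approached as far as the arm can. A call with a gripper value outside its range is refused whole. The fingers move at their own pace and stop on an object; the grip force is fixed at half the most. Time passes only in rows, so rows that repeat a pose let the fingers close. It gives the time, the measured TCP pose, the force and the opening at its end, in the units of the state.
- ctrl.observe(): the state, without advancing time (a new reading comes with each control period).
- ctrl.get_image(name): name is "side" or "top"; returns (picture, depth): 420x560x3 uint8, red, green, blue; 420x560 float32, m along the optical axis (not along the pixel's ray), 0 where there is no reading.
- ctrl.get_calibration(name): a dict with "camera_matrix" (3x3 intrinsics, pixels), "k1" (the pictures are not rectified: a ray, as slopes to the right and down, at radius r is drawn at 1 + k1 r^2 times it, then the intrinsics apply), "pose" (4x4, takes a point from camera to world coordinates). Camera axes: x right, y down, z forward; pixel columns grow to the right and rows downward; lengths in m; the calibration is good to about 2 mm. A picture is of the moment at which its call begins. get_calibration takes no time and is no camera call.
- ctrl.hand_in(): hands the job in, once; it reports no verdict.
The state is a dict: "clock": time; "joints": joint angles; "qvel": joint speeds; "tau": joint torques, N m; "tool_pos": TCP position; "tool_rot": TCP orientation; "force": force on the tool from outside, world axes, zero at the start; "moment": the same for the moment, N m; "width": opening from 0.0 (shut) to 1.0 (fully open).
Only numpy, scipy, OpenCV 4.12 (cv2) and the standard library are available. Lean on these libraries where they do the work, as an engineer would, in place of code of your own. Each camera call takes 0.05 s, during which the arm holds its last target. There are 200 camera calls.

## Working session

There is one attempt and no reset: what is moved stays moved. The work goes in short steps, Python scripts to look and compute and a tool call to move; the robot and the scene stay as the last step left them, time stands still between calls to the robot, and variables do not carry over. Pictures are saved under pics/ and viewed, about 8 in all and at most 12, crops included, and the job is handed in when it is done.

Besides the shell and the picture viewer there is one more tool, called after "Call:" by a JSON object that holds its "name" and its "arguments", one argument or row to a line. arm_command: Moves the arm, as the interface text tells. Its arguments: {"type":"object","properties":{"series":{"type":"array"}},"required":["series"]}

```bash
ls; mkdir -p pics; python3 - <<'E'
from plant import ctrl
import cv2,numpy as np
for n in("top","side"):
    p,d=ctrl.get_image(n); np.savez(f"{n}0.npz",p=p,d=d)
    cv2.imwrite(f"pics/{n}0.png",cv2.resize(p[...,::-1],(784,588),interpolation=cv2.INTER_CUBIC))
    c=ctrl.get_calibration(n); print(n,c)
s=ctrl.observe(); print(s)
E
```

```text
pics
top {'camera_matrix': array([[513.40562402,   0.        , 285.27350237],
       [  0.        , 513.40562402, 217.41729342],
       [  0.        ,   0.        ,   1.        ]]), 'k1': -0.008705279890644282, 'pose': array([[ 0.01195197, -0.9885567 ,  0.15037554,  0.35633877],
       [-0.99992716, -0.01156358,  0.00345701,  0.06392139],
       [-0.00167857, -0.1504059 , -0.9886229 ,  1.43695413],
       [ 0.        ,  0.        ,  0.        ,  1.        ]])}
side {'camera_matrix': array([[384.83934165,   0.        , 282.73352073],
       [  0.        , 384.83934165, 212.1950938 ],
       [  0.        ,   0.        ,   1.        ]]), 'k1': -0.05558074000057416, 'pose': array([[-0.95861741, -0.18912789,  0.21279872,  0.33921148],
       [-0.28377638,  0.5746833 , -0.7676002 ,  0.8997484 ],
       [ 0.02288274, -0.79622217, -0.60457145,  0.69608396],
       [ 0.        ,  0.        ,  0.        ,  1.        ]])}
{'clock': 0.1, 'joints': array([-1.36737439e+00,  3.13368669e-01,  1.49834846e+00,  2.83594587e-05,
        1.33101882e+00, -2.23416773e-01]), 'qvel': array([-0.00223439, -0.00130316, -0.00246712,  0.00092671, -0.0007296 ,
        0.00046031]), 'tau': array([ 2.63318318e-03, -4.12899041e+01, -2.60144806e+01, -1.60466516e-04,
        3.07041380e-03,  1.12158457e-05]), 'tool_pos': array([ 0.21728332, -0.47764901,  0.21011007]), 'tool_rot': array([ 0.1497787 , -0.14975114,  0.69146872, -0.69066052]), 'force': array([ 1.07036852, -0.36353574,  0.24841218]), 'moment': array([-0.01340335,  0.00550712,  0.01541212]), 'width': 0.9979481296955243}
```

View pics/top0.png

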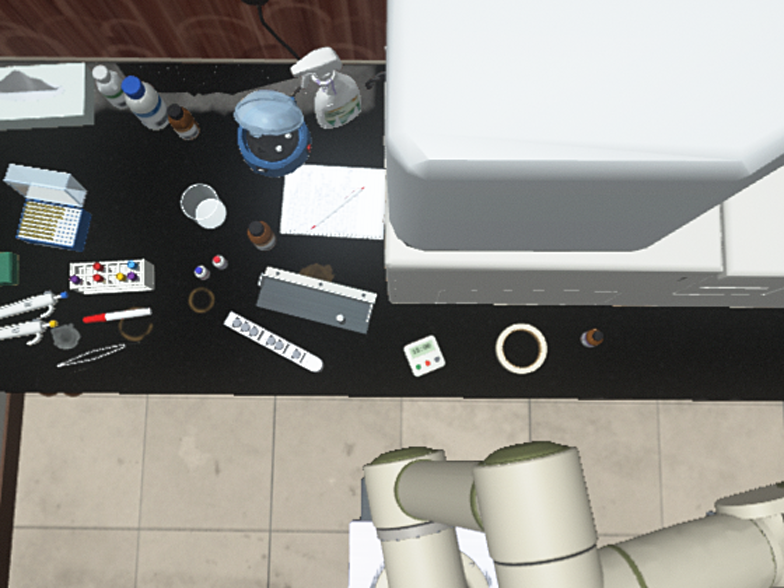

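View pics/side0.png

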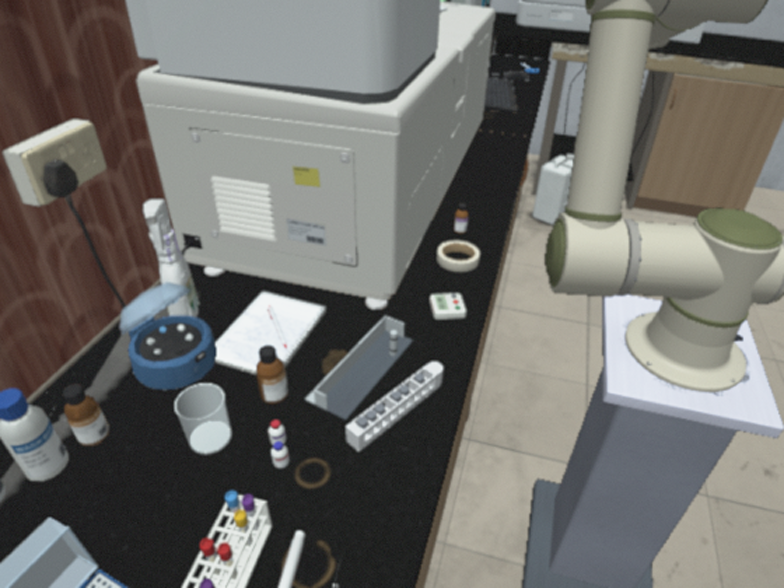

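The top view shows the bay at (258–376, 268–330) with its post at (340,318). The carrier lies in front, tail at (232,320) and nose at (318,366). The timer is at (424,355). I'll enlarge both views for measuring.

```bash
cat > h.py <<'E'
import cv2,numpy as np
from plant import ctrl
from scipy.spatial.transform import Rotation as R
def ray(n,uv):
    c=ctrl.get_calibration(n);K=c["camera_matrix"];k=c["k1"]
    q=(np.array(uv,float)-K[:2,2])/K[0,0]; s=q.copy()
    for _ in range(10): s=q/(1+k*(s**2).sum(-1,keepdims=True))
    d=np.c_[s,np.ones(len(s))]@c["pose"][:3,:3].T
    return c["pose"][:3,3],d
def onz(n,uv,z):
    o,d=ray(n,uv); z=np.broadcast_to(z,len(d))
    return o+d*((z-o[2])/d[:,2])[:,None]
def proj(n,P):
    c=ctrl.get_calibration(n);T=np.linalg.inv(c["pose"]);q=np.atleast_2d(P)@T[:3,:3].T+T[:3,3]
    s=q[:,:2]/q[:,2:];s=s*(1+c["k1"]*(s**2).sum(1,keepdims=True))
    return s*c["camera_matrix"][0,0]+c["camera_matrix"][:2,2]
def crop(n,box,name,f=5,p=None):
    if p is None: p,_=ctrl.get_image(n)
    x0,y0,x1,y1=box
    im=cv2.resize(p[y0:y1,x0:x1,::-1],None,fx=f,fy=f,interpolation=cv2.INTER_CUBIC)
    for x in range((x0+9)//10*10,x1,10):
        cv2.line(im,((x-x0)*f+f//2,0),((x-x0)*f+f//2,6),(0,255,255),1)
        if x%20==0: cv2.putText(im,str(x),((x-x0)*f-8,18),0,.4,(0,255,255))
    for y in range((y0+9)//10*10,y1,10):
        cv2.line(im,(0,(y-y0)*f+f//2),(6,(y-y0)*f+f//2),(0,255,255),1)
        if y%20==0: cv2.putText(im,str(y),(8,(y-y0)*f+6),0,.4,(0,255,255))
    cv2.imwrite(f"pics/{name}.png",im)
E
python3 - <<'E'
from h import *
crop("top",(155,178,285,275),"t1",6,np.load("top0.npz")["p"])
crop("side",(205,215,335,325),"s1",5,np.load("side0.npz")["p"])
E
```

```text
(no output)
```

View pics/t1.png

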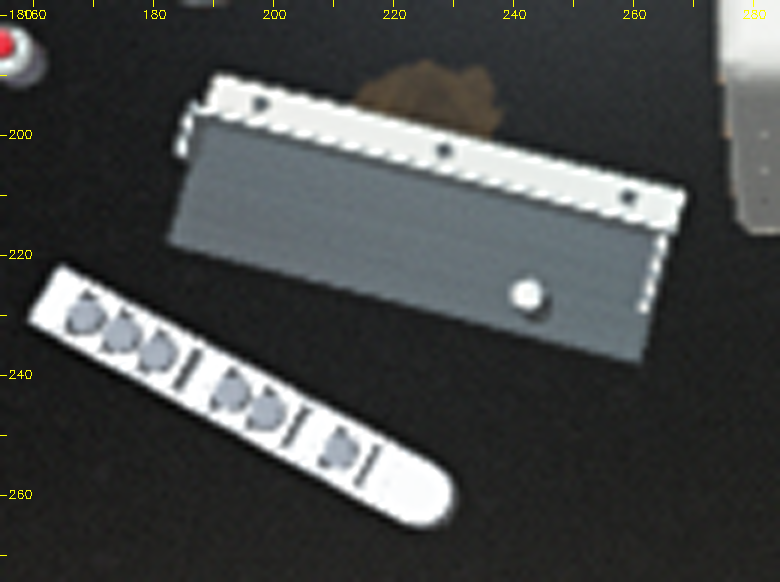

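View pics/s1.png

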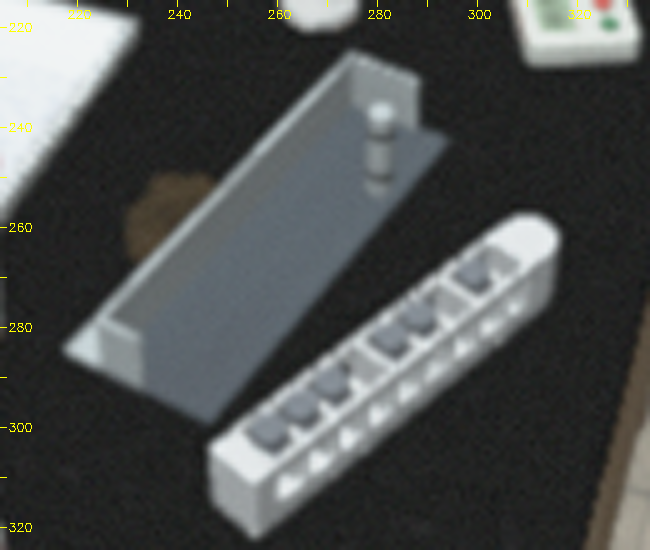

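Top crop: post cap at (242,226.5); fence front edge from (187.5,196.3) to (266.7,216.7); carrier tail corners at (165,222.2) and (160,231.3), nose around (230,262). The side crop shows the post foot at (280,253).

```bash
cat > m.py <<'E'
from h import *
from scipy.optimize import least_squares
def tf(p,q): # p=(x,y,th) of y axis; q local
    c,s=np.cos(p[2]),np.sin(p[2]); q=np.atleast_2d(q).astype(float)
    return np.c_[p[0]+c*q[:,0]-s*q[:,1],p[1]+s*q[:,0]+c*q[:,1],q[:,2]]
def inv(p,w):
    c,s=np.cos(p[2]),np.sin(p[2]); d=np.atleast_2d(w)[:,:2]-p[:2]
    return np.c_[c*d[:,0]+s*d[:,1],-s*d[:,0]+c*d[:,1]]
def carrier(p,d=None,verbose=0):
    """mask fit: white top of carrier in top view"""
E
python3 - <<'E'
from m import *
f=onz("top",[(187.5,196.3),(266.7,216.7)],.035); print("fence",f)
v=f[0]-f[1]; th=np.arctan2(-v[0],v[1]); print("len",np.hypot(*v[:2]),"th",th)
post=onz("top",[(242,226.5)],.055)[0]; pf=onz("side",[(280,254)],0)[0]; print("post",post,pf)
c=onz("top",[(165,222.2),(160,231.3),(230.3,262)],.038);print("car",c)
t=(c[0]+c[1])/2; v=t-c[2]; print("carlen",np.hypot(*v[:2]),"w",np.linalg.norm(c[0]-c[1]),"th",np.arctan2(-v[0],v[1]))
st=onz("top",[(265.5,217.5),(262,229.5),(187,195),(185,203)],.035); print("stops",st)
print("timer,tape,drop", onz("top",np.array([(424,355),(521,348),(592,338)])/1.4,.02))
print("blue red brown", onz("top",np.array([(200,271),(219,262),(260,230)])/1.4,[.044,.044,.105]))
print("analy",onz("top",np.array([(389,303)])/1.4,0.05), onz("side",np.array([(376,300)])/1.4,0))
# depth check of post/fence, carrier
d=np.load("top0.npz")["d"]
print(R.from_quat(np.roll(ctrl.observe()["tool_rot"],-1)).as_matrix())
E
```

```text
fence [[0.62580972 0.3414573  0.035     ]
 [0.57098873 0.12016114 0.035     ]]
len 0.22798537018871248 th -0.24283804534139394
post [0.54021724 0.18597724 0.055     ] [0.53964737 0.19175227 0.        ]
car [[0.55192718 0.39995163 0.038     ]
 [0.52652363 0.41251649 0.038     ]
 [0.44467258 0.21693067 0.038     ]]
carlen 0.21160342968123166 w 0.02834106140456226 th -0.46322969170794187
stops [[0.56871456 0.12343704 0.035     ]
 [0.53519679 0.13247859 0.035     ]
 [0.62947419 0.34299981 0.035     ]
 [0.60680653 0.34763221 0.035     ]]
timer,tape,drop [[ 0.47143214  0.01910497  0.02      ]
 [ 0.48751524 -0.17244062  0.02      ]
 [ 0.50899593 -0.31334997  0.02      ]]
blue red brown [[0.63034568 0.46365144 0.044     ]
 [0.64891956 0.42694666 0.044     ]
 [0.69921752 0.33592071 0.105     ]]
analy [[0.5697993  0.08907477 0.05      ]] [[0.6212472  0.03893612 0.        ]]
[[-9.10281879e-01 -2.03991479e-04  4.13988961e-01]
 [-4.13988916e-01  1.12529143e-03 -9.10281226e-01]
 [-2.80168617e-04 -9.99999346e-01 -1.10878261e-03]]
```

```bash
cat >> m.py <<'E'
BAY=np.array([.599,.232,-.243])
def rel(x,y,z,yaw):
    """shift & turn (deg) in tool axes to world target; yaw = world angle of tool x, rad"""
    s=ctrl.observe(); M=R.from_quat(np.roll(s["tool_rot"],-1)).as_matrix()
    d=M.T@(np.array([x,y,z])-s["tool_pos"]); y0=np.arctan2(M[1,0],M[0,0])
    t=-(np.degrees(yaw-y0)+180)%360-180 if 0 else -((np.degrees(yaw-y0)+180)%360-180)
    print("rel",np.round(d,4),"turn",round(t,1),"| tcp",np.round(s["tool_pos"],4),"yaw",round(y0,3),"q6",round(s["joints"][5],2),"F",np.round(s["force"],1),"t",round(s["clock"],1),"w",round(s["width"],2))
def inbay(p): # carrier pose (x,y,th)->bay
    q=inv(BAY,[p[:2]])[0]; return np.r_[q,p[2]-BAY[2]]
def tobay(q): # bay xy -> world
    return tf(BAY,[[q[0],q[1],0]])[0,:2]
E
python3 - <<'E'
from m import *
print(ctrl.nose_length,[a for a in dir(ctrl) if a[0]!='_'])
rel(.452,.332,.21,-.463)
c=np.array([.492,.3116,-.463]); print(inbay(c))
E
```

```text
0.017 ['MotionError', 'get_calibration', 'get_image', 'hand_in', 'nose_length', 'observe']
rel [-0.5488  0.001  -0.6398] turn -129.0 | tcp [ 0.2173 -0.4776  0.2101] yaw -2.715 q6 -0.22 F [ 1.1 -0.4  0.2] t 0.1 w 1.0
[-0.12300939  0.05151553 -0.22      ]
```

Call:
{"name": "arm_command", "arguments": {
  "series": [
    [-0.275,0,-0.32,-65,0.0854],
    [-0.275,0,-0.32,-65,0.0854],
    [-0.275,0,-0.32,-65,0.0854],
    [-0.275,0,-0.32,-65,0.0854],
    [-0.275,0,-0.32,-65,0.0854],
    [-0.275,0,-0.32,-65,0.0854],
    [-0.275,0,-0.32,-65,0.0854],
    [-0.275,0,-0.32,-65,0.0854]
  ]
}}

```text
clock: 0.9
tool_pos: [0.3289, -0.0919, 0.2106]
tool_rot: [0.499, -0.498, 0.501, -0.501]
force: [1.1, -0.6, -0.3]
width: 1.001
```

```bash
python3 -c "
from m import *
rel(.452,.332,.12,-.463)"
```

```text
rel [-0.4244  0.091   0.121 ] turn -63.8 | tcp [ 0.3289 -0.0919  0.2106] yaw -1.576 q6 -0.62 F [ 1.1 -0.6 -0.3] t 0.9 w 1.0
```

Call:
{"name": "arm_command", "arguments": {
  "series": [
    [-0.424,0,0.121,-64,0.0854],
    [-0.424,0,0.121,-64,0.0854],
    [-0.424,0,0.121,-64,0.0854],
    [-0.424,0.03,0.121,-64,0.0854],
    [-0.424,0.06,0.121,-64,0.0854],
    [-0.424,0.09,0.121,-64,0.0854],
    [-0.424,0.09,0.121,-64,0.0854],
    [-0.424,0.09,0.121,-64,0.0854]
  ]
}}

```text
clock: 1.7
tool_pos: [0.4369, 0.2818, 0.1405]
tool_rot: [0.689, -0.689, 0.159, -0.159]
force: [0.4, -0.3, 0.7]
width: 0.998
```

```bash
python3 -c "
from m import *
rel(.452,.332,.036,-.463)
crop('side',(195,160,355,280),'s2',5)"
```

```text
rel [-0.0084  0.1045  0.0517] turn 0.6 | tcp [0.4369 0.2818 0.1405] yaw -0.453 q6 -0.77 F [ 0.4 -0.3  0.7] t 1.7 w 1.0
```

View pics/s2.png

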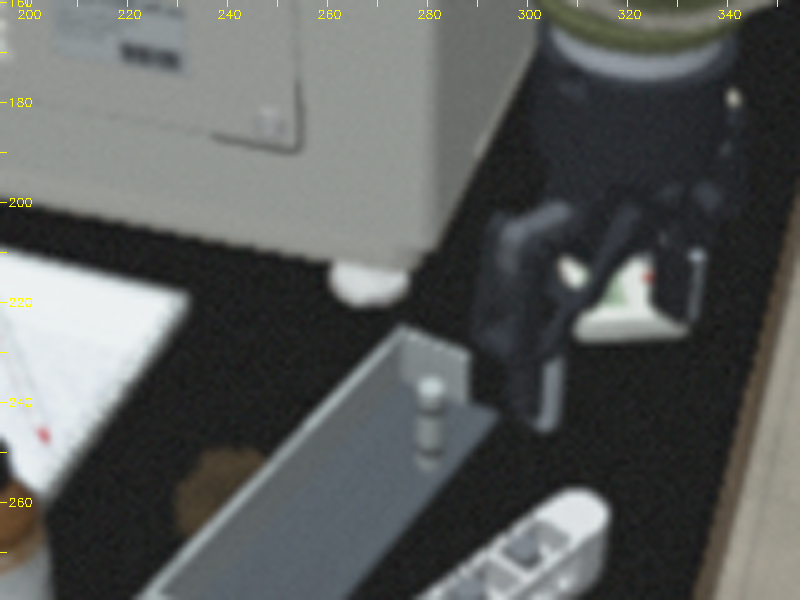

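The gripper is open in front of the carrier and clear of everything, with its tips at about (305,245). The post and bay are unobstructed. Next I lower it beside the carrier.

Call:
{"name": "arm_command", "arguments": {
  "series": [
    [-0.011,0.03,0.052,0.6,0.0854],
    [-0.011,0.06,0.052,0.6,0.0854],
    [-0.011,0.09,0.052,0.6,0.0854],
    [-0.011,0.105,0.052,0.6,0.0854],
    [-0.011,0.116,0.052,0.6,0.0854],
    [-0.011,0.116,0.052,0.6,0.0854]
  ]
}}

```text
clock: 2.35
tool_pos: [0.4481, 0.3374, 0.0196]
tool_rot: [-0.688, 0.689, -0.163, 0.159]
force: [-0.1, 0.6, 0.1]
width: 0.998
```

```bash
python3 -c "
from m import *
rel(.452,.332,.024,-.463)
print(ctrl.observe()['moment'])
crop('side',(215,180,375,300),'s3',5)"
```

```text
rel [ 0.0059 -0.0044 -0.0031] turn 0.2 | tcp [0.4481 0.3374 0.0196] yaw -0.46 q6 -0.68 F [-0.1  0.6  0.1] t 2.4 w 1.0
[-0.00789277  0.01032173 -0.01049072]
```

View pics/s3.png

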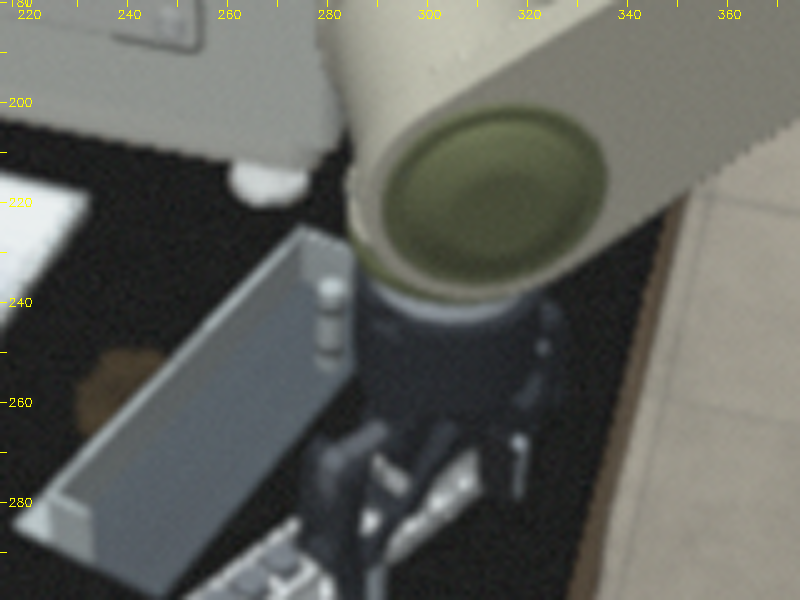

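```bash
cat >> m.py <<'E'
def rows(wps,off=.025,z=.02,along=0.):
    """wps: carrier centre in bay (x,y,a) -> tool rows; side push, tool x=carrier x, TCP 'along' towards tail"""
    s=ctrl.observe(); M=R.from_quat(np.roll(s["tool_rot"],-1)).as_matrix(); y0=np.arctan2(M[1,0],M[0,0])
    for w in wps:
        c,sn=np.cos(w[2]),np.sin(w[2])
        q=tobay(np.array(w[:2])+[-off*c-along*sn,-off*sn+along*c])
        d=M.T@(np.r_[q,z]-s["tool_pos"]); print(np.round([*d,0],3)[:3],round(-np.degrees(w[2]+BAY[2]-y0),1))
E
python3 - <<'E'
from m import *
s=ctrl.observe(); print(inv([*tobay([-.123,.0515]),-.463],[s["tool_pos"]]))
A=np.array([-.133,.0515,-.22]);B=np.array([-.049,.055,.30])
rows([A]); t=np.linspace(0,1,15)[1:]
W=[]
for k in t:
    x=A[0]+(B[0]-A[0])*k; f=np.clip((x+.123)/.074,0,1); W.append([x,.0515+.0035*f,-.22+.52*f])
rows(W)
E
```

```text
[[-0.05037551  0.0039945 ]]
[ 0.016  0.001 -0.006] 0.2
[ 0.021  0.001 -0.005] 0.2
[ 0.027  0.001 -0.004] -0.6
[ 0.033  0.001 -0.003] -3.0
[ 0.039  0.001 -0.003] -5.4
[ 0.045  0.001 -0.002] -7.9
[ 0.051  0.001 -0.002] -10.3
[ 0.057  0.001 -0.001] -12.7
[ 0.063  0.    -0.001] -15.1
[ 0.069  0.    -0.   ] -17.5
[0.075 0.    0.   ] -19.9
[0.081 0.    0.001] -22.4
[0.088 0.    0.002] -24.8
[0.094 0.    0.002] -27.2
[0.1   0.    0.003] -29.6
```

Call:
{"name": "arm_command", "arguments": {
  "series": [
    [0.013,0,-0.006,0,0.0854],
    [0.021,0,-0.005,0,0.0854],
    [0.027,0,-0.004,-0.6,0.0854],
    [0.033,0,-0.003,-3,0.0854],
    [0.039,0,-0.003,-5.4,0.0854],
    [0.045,0,-0.002,-7.9,0.0854],
    [0.051,0,-0.002,-10.3,0.0854],
    [0.057,0,-0.001,-12.7,0.0854]
  ]
}}

```text
clock: 3.2
tool_pos: [0.5002, 0.3112, 0.0208]
tool_rot: [0.702, -0.702, 0.085, -0.082]
force: [0.6, 0.3, -0.3]
width: 1.001
```

```bash
python3 -c "
from m import *
rel(.452,.332,.02,-.463)
crop('top',(155,178,285,275),'t4',6)"
```

```text
rel [-0.0517  0.0011  0.009 ] turn 13.0 | tcp [0.5002 0.3112 0.0208] yaw -0.236 q6 -0.98 F [ 0.6  0.3 -0.3] t 3.2 w 1.0
```

View pics/t4.png

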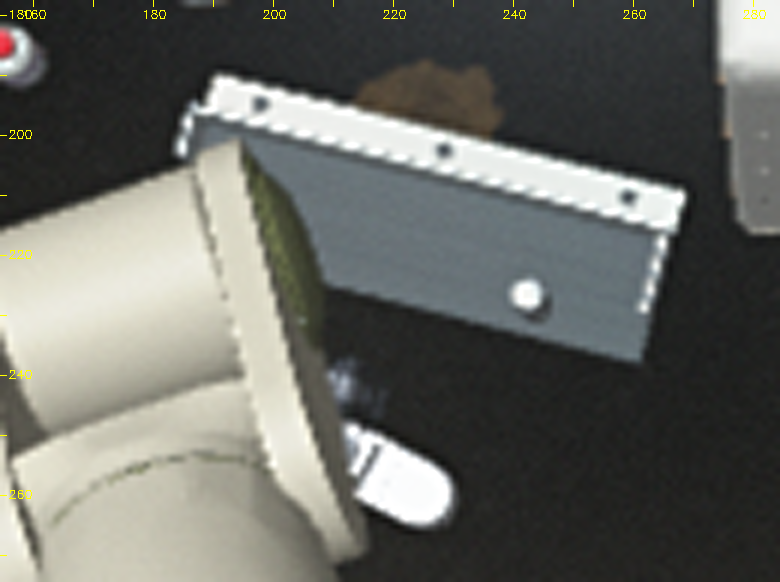

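The top view shows the nose still at (230,262), unchanged, although the TCP should have moved the carrier. I'll check the side view with the TCP projected into it.

```bash
python3 -c "
from m import *
p,d=ctrl.get_image('side'); p=p.copy()
s=ctrl.observe(); t=s['tool_pos'];M=R.from_quat(np.roll(s['tool_rot'],-1)).as_matrix()
P=[t,t+M[:,2]*.05+M[:,1]*.01,t-M[:,2]*.05+M[:,1]*.01]
uv=proj('side',P);print(uv)
for u,c in zip(uv,[(255,0,0),(0,255,0),(0,0,255)]): p[int(round(u[1])),int(round(u[0]))]=c
crop('side',(205,200,345,320),'s5',5,p)"
```

```text
[[281.4527703  284.69576673]
 [270.19946414 301.93325364]
 [291.74176269 274.2968909 ]]
```

View pics/s5.png

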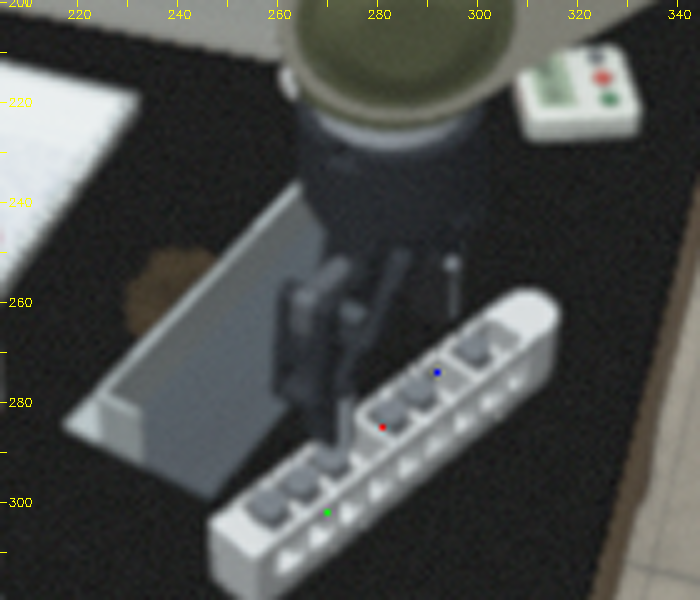

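The fingertips end at the carrier's far edge near (272,289), not where the TCP projects (281,285). I'll check with depth where the fingers really are.

```bash
python3 -c "
from m import *
p,d=ctrl.get_image('side')
o,_=ray('side',[(0,0)])
def pt(u,v):
    _,r=ray('side',[(u,v)]); return np.round(o+r[0]*d[v,u],3)
for u,v in [(265,265),(268,275),(268,282),(270,286),(273,283),(274,287),(295,255),(295,260),(262,262),(262,275),(275,240),(290,240),(262,302),(290,278),(310,258),(250,308)]: print((u,v),pt(u,v),p[v,u])
print(ctrl.observe())
"
```

```text
(265, 265) [0.517 0.38  0.146] [75 78 83]
(268, 275) [0.509 0.384 0.124] [40 44 51]
(268, 282) [0.508 0.388 0.108] [40 42 46]
(270, 286) [0.51  0.369 0.074] [41 42 46]
(273, 283) [0.506 0.361 0.077] [102 110 114]
(274, 287) [0.503 0.363 0.068] [108 114 119]
(295, 255) [0.481 0.273 0.088] [52 52 55]
(295, 260) [0.481 0.27  0.069] [52 55 57]
(262, 262) [0.525 0.376 0.149] [45 47 53]
(262, 275) [0.525 0.375 0.11 ] [40 44 48]
(275, 240) [0.506 0.349 0.189] [44 44 48]
(290, 240) [0.478 0.34  0.19 ] [40 43 46]
(262, 302) [0.524 0.383 0.033] [111 115 117]
(290, 278) [0.482 0.304 0.043] [120 126 135]
(310, 258) [ 0.462  0.18  -0.002] [157 161 163]
(250, 308) [0.542 0.408 0.036] [157 162 163]
{'clock': 3.35, 'joints': array([ 0.35676024,  0.65752495,  1.49820012,  0.00336643,  0.98952705,
       -0.97654749]), 'qvel': array([ 0.00951706, -0.00499146,  0.01346207,  0.00062657,  0.00056546,
        0.01498503]), 'tau': array([-4.54973839e-01, -5.14638805e+01, -2.17188460e+01, -1.66416506e-02,
        2.56152925e-03, -2.12429836e-01]), 'tool_pos': array([0.49988473, 0.31125518, 0.02070355]), 'tool_rot': array([ 0.70233868, -0.70175662,  0.0860233 , -0.08281308]), 'force': array([0.55661801, 0.43878247, 0.18122807]), 'moment': array([ 0.0487733 , -0.00393511, -0.05324454]), 'width': 0.9984914809730109}
```

Depth puts the open fingertips at z ≈ 0.062, while the reported TCP of 0.020 implies ≈ 0.016 or lower. Horizontally they agree. So the reported height reads about 45 mm low, and the fingers passed above the carrier without touching it. I'll back off, then lower in stages and check the height by camera.

Call:
{"name": "arm_command", "arguments": {
  "series": [
    [-0.005,-0.015,0,0,0.0854],
    [-0.025,-0.015,0.004,6,0.0854],
    [-0.045,-0.015,0.007,13,0.0854],
    [-0.06,-0.015,0.009,13,0.0854],
    [-0.06,-0.015,0.009,13,0.0854],
    [-0.06,0,0.009,13,0.0854],
    [-0.06,0.012,0.009,13,0.0854],
    [-0.06,0.012,0.009,13,0.0854]
  ]
}}

```text
clock: 4.15
tool_pos: [0.4432, 0.3336, 0.0075]
tool_rot: [-0.688, 0.689, -0.165, 0.161]
force: [0.2, 0.2, 0.6]
width: 1.001
```

```bash
cat >> m.py <<'E'
def tipz(near=1):
    """side-view depth: lowest point of dark finger pixels around reported tool xy"""
    p,d=ctrl.get_image("side"); c=ctrl.get_calibration("side")
    v,u=np.mgrid[0:420,0:560]; o,r=ray("side",np.c_[u.ravel(),v.ravel()])
    P=o+r*d.ravel()[:,None]; s=ctrl.observe(); M=R.from_quat(np.roll(s["tool_rot"],-1)).as_matrix()
    L=(P-s["tool_pos"])@M; ok=(d.ravel()>0)&(P[:,2]>.006)
    for nm,lo,hi in(("tail finger",.036,.064),("nose finger",-.064,-.036),("shut",-.02,.02)):
        k=ok&(abs(L[:,0])<.016)&(L[:,2]>lo)&(L[:,2]<hi)
        if k.sum(): print(nm,k.sum(),"z",np.round(np.percentile(P[k,2],[0,2,5,10]),3),"x",np.round(np.percentile(L[k,0],[2,50,98]),3),"zt",np.round(np.percentile(L[k,2],[2,98]),3))
E
python3 -c "
from m import *
rel(.452,.332,.02,-.463); tipz()"
```

```text
rel [ 0.0085 -0.0125  0.0025] turn -0.1 | tcp [0.4432 0.3336 0.0075] yaw -0.465 q6 -0.68 F [0.2 0.2 0.6] t 4.2 w 1.0
tail finger 695 z [0.042 0.052 0.059 0.071] x [-0.015 -0.005  0.014] zt [0.036 0.063]
nose finger 620 z [0.038 0.046 0.052 0.061] x [-0.013  0.005  0.015] zt [-0.063 -0.04 ]
shut 272 z [0.099 0.102 0.108 0.118] x [-0.015 -0.004  0.015] zt [-0.019  0.019]
```

Call:
{"name": "arm_command", "arguments": {
  "series": [
    [0,0.008,0,0,0.0854],
    [0,0.016,0,0,0.0854],
    [0,0.022,0,0,0.0854],
    [0,0.022,0,0,0.0854]
  ]
}}

```text
clock: 4.6
tool_pos: [0.4431, 0.3336, -0.0146]
tool_rot: [-0.687, 0.689, -0.166, 0.161]
force: [-0.2, -0.1, 0.3]
width: 1.0
```

```bash
python3 -c "
from m import *
rel(.452,.332,.02,-.463); tipz()
crop('side',(215,200,355,320),'s6',5)"
```

```text
rel [ 0.0085 -0.0347  0.0025] turn -0.1 | tcp [ 0.4431  0.3336 -0.0146] yaw -0.466 q6 -0.68 F [-0.2 -0.1  0.3] t 4.6 w 1.0
tail finger 681 z [0.018 0.03  0.036 0.05 ] x [-0.015 -0.005  0.013] zt [0.036 0.063]
nose finger 625 z [0.018 0.025 0.032 0.043] x [-0.013  0.005  0.015] zt [-0.064 -0.04 ]
shut 254 z [0.078 0.083 0.087 0.102] x [-0.015 -0.002  0.015] zt [-0.018  0.019]
```

View pics/s6.png

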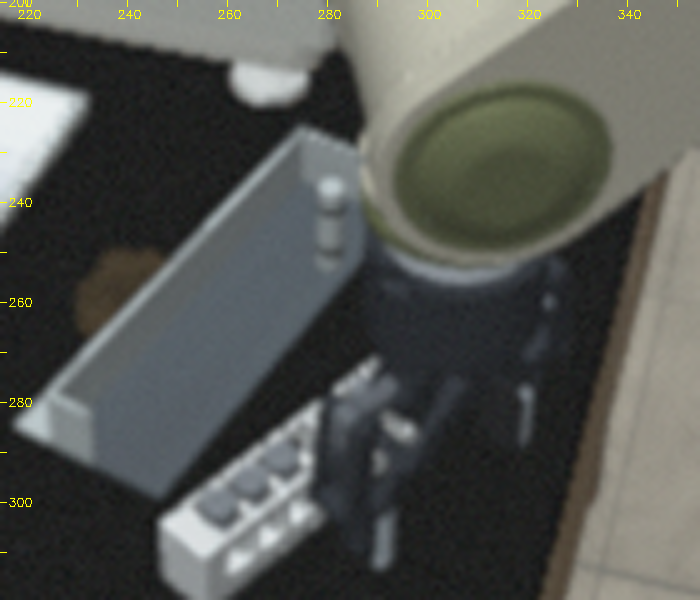

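The fingers now stand on the robot's side of the carrier, with the near tip at (292,313), about 20 mm above the counter. I'll go 9 mm lower and push.

```bash
python3 - <<'E'
from m import *
A=np.array([-.133,.0515,-.22])
W=[]
for x in np.arange(-.133,-.048,.006):
    f=np.clip((x+.123)/.074,0,1); W.append([x,.0515+.0035*f,-.22+.52*f])
rows(W,z=-.0236)
E
```

```text
[ 0.019  0.01  -0.   ] -0.1
[0.024 0.01  0.001] -0.1
[0.03  0.01  0.002] -1.0
[0.036 0.01  0.003] -3.4
[0.042 0.01  0.003] -5.8
[0.048 0.01  0.004] -8.2
[0.054 0.01  0.004] -10.6
[0.06  0.01  0.005] -13.0
[0.066 0.01  0.005] -15.4
[0.072 0.01  0.006] -17.9
[0.078 0.01  0.007] -20.3
[0.084 0.009 0.007] -22.7
[0.091 0.009 0.008] -25.1
[0.097 0.009 0.008] -27.5
[0.103 0.009 0.009] -29.9
```

Call:
{"name": "arm_command", "arguments": {
  "series": [
    [0,0.009,0,0,0.0854],
    [0.01,0.009,0,0,0.0854],
    [0.018,0.009,0,0,0.0854],
    [0.024,0.009,0.001,0,0.0854],
    [0.03,0.009,0.002,-1,0.0854],
    [0.036,0.009,0.003,-3.4,0.0854],
    [0.042,0.009,0.003,-5.8,0.0854],
    [0.048,0.009,0.004,-8.2,0.0854]
  ]
}}

```text
clock: 5.5
tool_pos: [0.4885, 0.3156, -0.0228]
tool_rot: [-0.698, 0.698, -0.115, 0.11]
force: [-2.6, 0.4, 0.7]
width: 0.999
```

```bash
cat >> m.py <<'E'
def fitcar(guess,draw=None):
    """fit carrier pose (world) to white top-face outline from side+top depth points at z .030-.042; guess=(x,y,th)"""
    pts=[]
    for n in("top","side"):
        p,d=ctrl.get_image(n); v,u=np.mgrid[0:420,0:560]; o,r=ray(n,np.c_[u.ravel(),v.ravel()])
        P=o+r*d.ravel()[:,None]; br=p.reshape(-1,3).astype(int)
        q=inv(guess,P); sat=br.max(1)-br.min(1)
        b=inv(BAY,P)
        k=(d.ravel()>0)&(P[:,2]>.028)&(P[:,2]<.046)&(abs(q[:,0])<.045)&(abs(q[:,1])<.14)&(br.min(1)>95)&(sat<22)
        k&=~((b[:,0]>-.004)|(np.hypot(b[:,0]+.047,b[:,1]+.062)<.012)|((abs(b[:,1])>.110)&(b[:,0]>-.024)&(b[:,1]>0)))
        pts.append(P[k,:2])
    A=np.vstack(pts)
    def sd(p):
        q=inv(p,A); x=np.abs(q[:,0])-.014; yt=q[:,1]-.105
        yn=-(q[:,1]+.091); rn=np.hypot(q[:,0],np.maximum(yn,0))-.014
        return np.maximum(np.maximum(x,yt),np.where(yn>0,rn,-1))
    # points must lie inside; ends pulled so the outline just encloses them
    def f(p):
        q=inv(p,A); e=np.maximum(sd(p),0)
        return np.r_[e*3]
    from scipy.optimize import minimize
    cost=lambda p:(np.minimum(f(p),.02)**2).sum()*1e6/len(A)+ (np.median(inv(p,A)[:,0])*1e3)**2*.02
    best=minimize(cost,guess,method="Nelder-Mead",options=dict(initial_simplex=np.array(guess)+np.array([[0,0,0],[.01,0,0],[0,.01,0],[0,0,.08]]),maxiter=600,xatol=1e-5))
    p=best.x; q=inv(p,A)
    print("n",[len(a) for a in pts],"cost",round(best.fun,2),"y-range",np.round(np.percentile(q[:,1],[1,99]),3),"x-range",np.round(np.percentile(q[:,0],[2,98]),3))
    print("car world",np.round(p,4),"bay",np.round(inbay(p),4),"nosec",np.round(inbay(np.r_[tf(p,[[0,-.091,0]])[0,:2],0])[:2],4))
    return p
E
python3 - <<'E'
from m import *
rel(.452,.332,-.02,-.463)
g=[*tobay([-.105,.052]),-.463+.12]
fitcar(g)
E
```

```text
rel [-0.0398 -0.0026  0.004 ] turn 8.2 | tcp [ 0.4885  0.3156 -0.0228] yaw -0.32 q6 -0.88 F [-2.6  0.4  0.7] t 5.5 w 1.0
n [165, 310] cost 5.61 y-range [-0.104  0.105] x-range [-0.014  0.014]
car world [ 0.5137  0.3108 -0.3255] bay [-0.1017  0.0559 -0.0825] nosec [-0.1092 -0.0348]
```

The carrier is moving with the fingers and the fit is good: a = −0.08, nose centre in the bay frame (−109, −35) mm. I'll continue.

```bash
python3 - <<'E'
from m import *
A=np.array([-.1017,.0559,-.0825]);B=np.array([-.052,.058,.30])
rows([A+(B-A)*k for k in np.arange(1,9)/8],off=.0255,z=-.0236,along=-.003)
E
```

```text
[ 0.006  0.001 -0.   ] -2.5
[ 0.012  0.001 -0.001] -5.3
[ 0.019  0.001 -0.001] -8.0
[ 0.025  0.001 -0.002] -10.8
[ 0.032  0.001 -0.002] -13.5
[ 0.038  0.001 -0.002] -16.2
[ 0.045  0.001 -0.003] -19.0
[ 0.052  0.    -0.003] -21.7
```

Call:
{"name": "arm_command", "arguments": {
  "series": [
    [0.006,0.001,0,-2.5,0.0854],
    [0.012,0.001,-0.001,-5.3,0.0854],
    [0.019,0.001,-0.001,-8,0.0854],
    [0.025,0.001,-0.002,-10.8,0.0854],
    [0.032,0.001,-0.002,-13.5,0.0854],
    [0.038,0.001,-0.002,-16.2,0.0854],
    [0.045,0.001,-0.003,-19,0.0854],
    [0.052,0.001,-0.003,-21.7,0.0854]
  ]
}}

```text
clock: 6.4
tool_pos: [0.5373, 0.2963, -0.024]
tool_rot: [0.707, -0.706, -0.018, 0.023]
force: [-1.6, 0.3, 1.5]
width: 1.005
```

```bash
python3 - <<'E'
from m import *
rel(.452,.332,-.02,-.463)
p=fitcar([*tobay([-.058,.058]),-.243+.25])
rows([[-.052,.058,.3]],off=.0255,z=-.0236,along=-.003)
crop("top",(155,178,285,275),"t7",6)
E
```

```text
rel [-0.0831 -0.0035  0.0406] turn 29.8 | tcp [ 0.5373  0.2963 -0.024 ] yaw 0.058 q6 -1.32 F [-1.6  0.3  1.5] t 6.4 w 1.0
n [135, 360] cost 3.82 y-range [-0.104  0.105] x-range [-0.014  0.014]
car world [0.5636 0.3004 0.0472] bay [-0.0508  0.0579  0.2902] nosec [-0.0248 -0.0293]
[-0.001 -0.     0.   ] -0.1
```

View pics/t7.png

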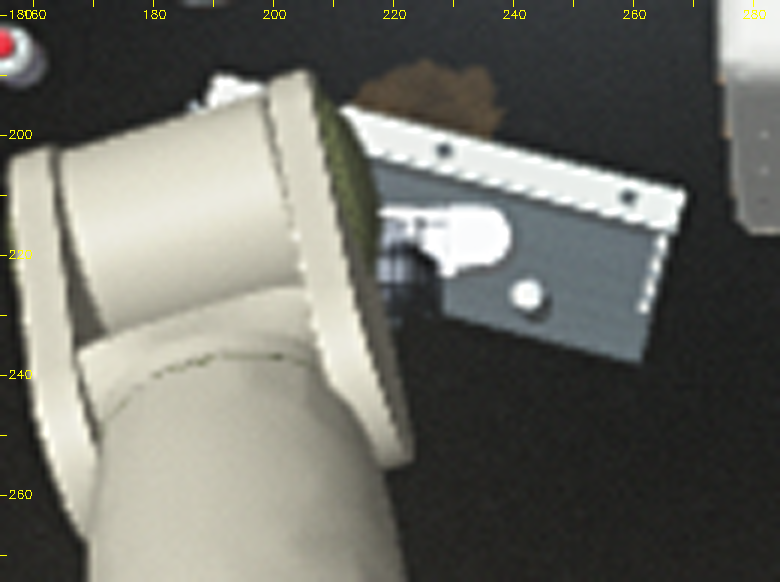

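The nose is inside the bay mouth at (235,217), on the tail side of the post at (242,226), and the tail still stands out. Now I back off, lift, shut the fingers and go to the tail face.

```bash
python3 - <<'E'
from m import *
rel(.557,.438,.075,.047-np.pi/2)
E
```

```text
rel [ 0.0268 -0.0991  0.1406] turn 90.5 | tcp [ 0.5375  0.2963 -0.0241] yaw 0.055 q6 -1.32 F [ 0.3 -0.5  0.4] t 6.5 w 1.0
```

Call:
{"name": "arm_command", "arguments": {
  "series": [
    [-0.02,0,0,0,0.0854],
    [-0.03,-0.02,0,0,0.0854],
    [-0.03,-0.06,0,0,0.0854],
    [-0.03,-0.095,0,0,0.0854],
    [-0.03,-0.1,0,0,0.0854]
  ]
}}

```text
clock: 7.05
tool_pos: [0.5097, 0.2955, 0.0804]
tool_rot: [0.708, -0.706, -0.02, 0.018]
force: [0.3, -1.3, 0.3]
width: 0.999
```

```bash
python3 - <<'E'
from m import *
rel(.557,.438,.075,.047-np.pi/2)
E
```

```text
rel [0.0549 0.006  0.1397] turn 90.4 | tcp [0.5097 0.2955 0.0804] yaw 0.054 q6 -1.3 F [ 0.3 -1.3  0.3] t 7.0 w 1.0
```

Call:
{"name": "arm_command", "arguments": {
  "series": [
    [0.03,0,0.05,8,0],
    [0.05,0,0.1,16,0],
    [0.055,0,0.14,24,0],
    [0.055,0,0.14,32,0],
    [0.055,0,0.14,40,0],
    [0.055,0,0.14,48,0],
    [0.055,0,0.14,56,0],
    [0.055,0,0.14,64,0]
  ]
}}

```text
clock: 7.85
tool_pos: [0.5565, 0.4383, 0.0798]
tool_rot: [0.609, -0.607, 0.361, -0.36]
force: [0.7, 0.5, -0.0]
width: -0.003
```

```bash
python3 - <<'E'
from m import *
rel(.557,.438,.0,.047-np.pi/2)
E
```

```text
rel [0.0006 0.0798 0.0002] turn 26.0 | tcp [0.5565 0.4383 0.0798] yaw -1.07 q6 0.0 F [ 0.7  0.5 -0. ] t 7.8 w -0.0
```

Call:
{"name": "arm_command", "arguments": {
  "series": [
    [0,0.02,0,8,0],
    [0,0.04,0,16,0],
    [0,0.06,0,24,0],
    [0,0.075,0,26,0],
    [0,0.075,0,26,0]
  ]
}}

```text
clock: 8.35
tool_pos: [0.5548, 0.4377, 0.0014]
tool_rot: [-0.51, 0.512, -0.489, 0.487]
force: [0.7, -0.3, 0.7]
width: -0.001
```

```bash
python3 - <<'E'
from m import *
rel(.557,.438,.0,.047-np.pi/2)
tipz()
p=fitcar([*tobay([-.051,.058]),-.243+.29])
print("tcp in carrier",inv(p,[ctrl.observe()["tool_pos"]]))
E
```

```text
rel [-0.0002  0.0014  0.0023] turn -0.1 | tcp [0.5548 0.4377 0.0014] yaw -1.525 q6 0.46 F [ 0.7 -0.3  0.7] t 8.3 w -0.0
tail finger 261 z [0.078 0.084 0.091 0.096] x [-0.013 -0.005  0.015] zt [0.036 0.059]
nose finger 299 z [0.08  0.088 0.093 0.098] x [-0.014 -0.006  0.009] zt [-0.06  -0.036]
shut 639 z [0.024 0.031 0.037 0.044] x [-0.015 -0.008  0.014] zt [-0.019  0.019]
n [520, 182] cost 0.2 y-range [-0.1    0.103] x-range [-0.014  0.014]
car world [0.5629 0.299  0.0583] bay [-0.0512  0.0564  0.3013] nosec [-0.0242 -0.0305]
tcp in carrier [[0.00198478 0.13981389]]
```

```bash
cat >> m.py <<'E'
def rows2(wps,l,phase,z):
    s=ctrl.observe(); M=R.from_quat(np.roll(s["tool_rot"],-1)).as_matrix(); y0=np.arctan2(M[1,0],M[0,0])
    for w in wps:
        p=[*tobay(w[:2]),w[2]+BAY[2]]; q=tf(p,[[*l,z]])[0]; d=M.T@(q-s["tool_pos"])
        print(np.round(d,3),round(-((np.degrees(p[2]+phase-y0)+180)%360-180),1))
E
python3 - <<'E'
from m import *
A=np.array([-.0512,.0564,.3013]);B=np.array([-.035,.0012,.20])
rows2([A+(B-A)*k for k in np.arange(0,9)/8],(0,.116),-np.pi/2,-.009)
E
```

```text
[ 0.024  0.014 -0.002] -0.6
[ 0.031  0.014 -0.   ] 0.1
[0.038 0.014 0.001] 0.8
[0.045 0.014 0.003] 1.6
[0.053 0.014 0.004] 2.3
[0.06  0.014 0.005] 3.0
[0.067 0.014 0.007] 3.7
[0.075 0.014 0.008] 4.5
[0.082 0.014 0.01 ] 5.2
```

Call:
{"name": "arm_command", "arguments": {
  "series": [
    [0.005,0.009,-0.001,0,0],
    [0.014,0.009,-0.002,0,0],
    [0.022,0.009,-0.002,0,0],
    [0.03,0.009,0,0,0],
    [0.038,0.009,0.001,0.8,0],
    [0.045,0.009,0.003,1.6,0]
  ]
}}

```text
clock: 9.1
tool_pos: [0.5623, 0.3933, -0.0032]
tool_rot: [0.506, -0.503, 0.496, -0.495]
force: [-0.1, 1.8, 1.1]
width: -0.004
```

```bash
python3 - <<'E'
from m import *
rel(.557,.438,-.009,.047-np.pi/2)
tipz()
p=fitcar([*tobay([-.046,.038]),-.243+.27])
print("tcp in carrier",inv(p,[ctrl.observe()["tool_pos"]]))
A=inbay(p);B=np.array([-.035,.0012,.20])
rows2([A+(B-A)*k for k in np.arange(0,9)/8],(0,.116),-np.pi/2,-.009)
E
```

```text
rel [-0.0447  0.0059 -0.0045] turn -1.7 | tcp [ 0.5623  0.3933 -0.0032] yaw -1.553 q6 0.42 F [-0.1  1.8  1.1] t 9.1 w -0.0
tail finger 233 z [0.072 0.078 0.083 0.088] x [-0.015 -0.008  0.014] zt [0.036 0.06 ]
nose finger 277 z [0.076 0.084 0.088 0.094] x [-0.015 -0.007  0.01 ] zt [-0.062 -0.036]
shut 601 z [0.007 0.02  0.026 0.032] x [-0.015 -0.009  0.015] zt [-0.02   0.019]
n [468, 228] cost 12.23 y-range [-0.089  0.139] x-range [-0.014  0.014]
car world [0.5655 0.2657 0.0141] bay [-0.0406  0.0247  0.2571] nosec [-0.0175 -0.0633]
tcp in carrier [[-0.00144246  0.12769667]]
[0.012 0.005 0.001] 0.3
[0.015 0.005 0.002] 0.7
[0.018 0.005 0.003] 1.1
[0.021 0.005 0.004] 1.5
[0.024 0.005 0.004] 1.9
[0.027 0.005 0.005] 2.3
[0.03  0.005 0.006] 2.7
[0.033 0.005 0.007] 3.1
[0.036 0.005 0.007] 3.5
```

```bash
sed -i 's|        pts.append(P\[k,:2\])|        s=ctrl.observe();M=R.from_quat(np.roll(s["tool_rot"],-1)).as_matrix();L=(P-s["tool_pos"])@M\n        k\&=~((abs(L[:,0])<.0115)\&(abs(L[:,2])<.065))\n        pts.append(P[k,:2])|' m.py
python3 - <<'E'
from m import *
p=fitcar([*tobay([-.046,.038]),-.243+.27])
print("tcp in carrier",inv(p,[ctrl.observe()["tool_pos"]]))
A=inbay(p);B=np.array([-.035,.0012,.20])
rows2([A+(B-A)*k for k in np.arange(0,9)/8],(0,.116),-np.pi/2,-.007)
E
```

```text
n [460, 200] cost 5.08 y-range [-0.097  0.134] x-range [-0.014  0.014]
car world [0.5653 0.2712 0.014 ] bay [-0.0421  0.03    0.257 ] nosec [-0.019 -0.058]
tcp in carrier [[-0.00174896  0.12275835]]
[0.007 0.003 0.002] 0.3
[0.01  0.003 0.002] 0.7
[0.014 0.003 0.003] 1.1
[0.018 0.003 0.004] 1.6
[0.022 0.003 0.005] 2.0
[0.025 0.003 0.005] 2.4
[0.029 0.003 0.006] 2.8
[0.033 0.003 0.007] 3.2
[0.037 0.003 0.008] 3.6
```

```bash
sed -i 's|(abs(L\[:,0\])<.0115)|(L[:,0]<.0115)\&(L[:,0]>-.05)|' m.py
python3 - <<'E'
from m import *
p=fitcar([*tobay([-.044,.037]),-.243+.26])
print("tcp in carrier",inv(p,[ctrl.observe()["tool_pos"]]))
A=inbay(p);B=np.array([-.035,.0012,.20])
rows2([A+(B-A)*k for k in np.arange(0,7)/6],(0,.116),-np.pi/2,-.007)
E
```

```text
n [472, 190] cost 0.2 y-range [-0.097  0.086] x-range [-0.014  0.014]
car world [0.5653 0.2713 0.013 ] bay [-0.0421  0.0301  0.256 ] nosec [-0.0191 -0.058 ]
tcp in carrier [[-0.00199019  0.12287355]]
[0.007 0.003 0.002] 0.4
[0.012 0.003 0.003] 0.9
[0.017 0.003 0.004] 1.5
[0.022 0.003 0.005] 2.0
[0.027 0.003 0.006] 2.5
[0.032 0.003 0.007] 3.1
[0.037 0.003 0.008] 3.6
```

Taking finger contact into account, the nose centre is at about (−21, −51) mm and a ≈ 0.26. I keep pushing behind the post.

Call:
{"name": "arm_command", "arguments": {
  "series": [
    [0.006,0.003,0.001,0.5,0],
    [0.012,0.003,0.003,1,0],
    [0.017,0.003,0.004,1.5,0],
    [0.022,0.003,0.005,2,0],
    [0.027,0.003,0.006,2.5,0],
    [0.031,0.003,0.007,3,0]
  ]
}}

```text
clock: 10.05
tool_pos: [0.5695, 0.3627, -0.0068]
tool_rot: [0.493, -0.491, 0.509, -0.508]
force: [0.6, 0.7, -0.9]
width: -0.003
```

```bash
python3 - <<'E'
from m import *
rel(.557,.438,-.007,.047-np.pi/2)
s=ctrl.observe(); q=inv(BAY,[s["tool_pos"]])[0];print("tcp bay",q)
p=fitcar([*tobay([-.036,.008]),-.243+.21])
print("tcp in carrier",inv(p,[s["tool_pos"]]))
crop("top",(155,178,285,275),"t8",6)
E
```

```text
rel [-0.0748  0.0004 -0.015 ] turn -4.6 | tcp [ 0.5695  0.3627 -0.0068] yaw -1.604 q6 0.43 F [ 0.6  0.7 -0.9] t 10.1 w -0.0
tcp bay [-0.06008644  0.11978862]
n [440, 309] cost 6.09 y-range [-0.093  0.101] x-range [-0.015  0.015]
car world [ 0.5654  0.2214 -0.0562] bay [-0.0301 -0.0184  0.1868] nosec [-0.0132 -0.1078]
tcp in carrier [[-0.00386143  0.14131729]]
```

View pics/t8.png

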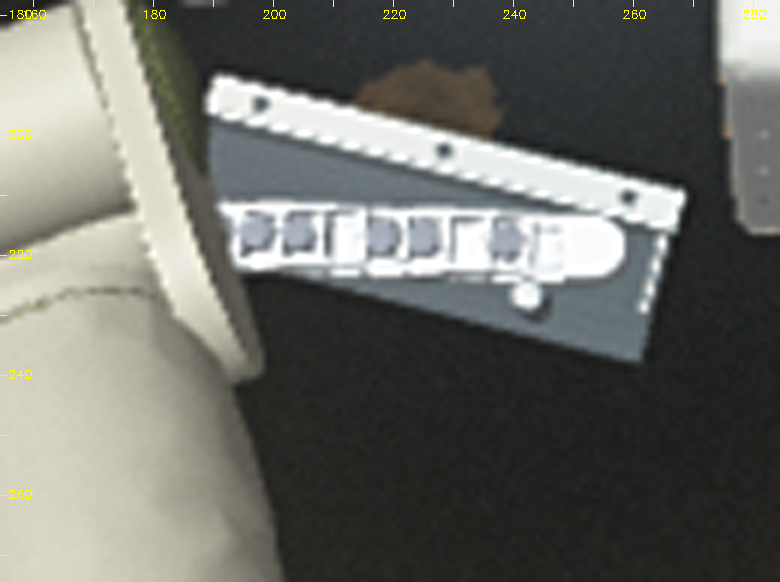

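```bash
python3 - <<'E'
from m import *
w=onz("top",[(259.2,218.5),(195,211.7),(250,213.5)],.038); print(w, inv(BAY,w)); v=w[1]-w[2];print("a",np.arctan2(-v[0],v[1])-BAY[2])
A=np.array([-.036,.0064,.21])
rows2([A,[-.034,.002,.19],[-.032,-.0015,.17]],(0,.116),-np.pi/2,-.007)
E
```

```text
[[0.56527014 0.14062115 0.038     ]
 [0.58218569 0.31836452 0.038     ]
 [0.57892427 0.16628699 0.038     ]] [[-0.01075172 -0.09681011]
 [-0.03710096  0.07978139]
 [-0.00367434 -0.06861292]]
a 0.2215575130128147
[ 0.  0. -0.] 0.0
[0.005 0.    0.003] 1.2
[0.009 0.    0.007] 2.3
```

Call:
{"name": "arm_command", "arguments": {
  "series": [
    [0.003,0,0.001,0.6,0],
    [0.005,0,0.002,1.2,0],
    [0.007,0,0.003,1.8,0],
    [0.009,0,0.004,2.3,0],
    [0.009,0,0.004,2.3,0]
  ]
}}

```text
clock: 10.7
tool_pos: [0.5734, 0.3535, -0.0067]
tool_rot: [0.482, -0.48, 0.518, -0.518]
force: [-0.1, -0.1, 0.6]
width: -0.002
```

```bash
python3 - <<'E'
from m import *
s=ctrl.observe(); rel(.557,.438,-.007,.047-np.pi/2); print("tcp bay",inv(BAY,[s["tool_pos"]])[0])
# nose tip & edges by thresholding top image at z .038 inside bay interior
p,d=ctrl.get_image("top"); v,u=np.mgrid[195:240,190:275]; uv=np.c_[u.ravel(),v.ravel()]
w=onz("top",uv,.038); b=inv(BAY,w); k=(p[195:240,190:275].reshape(-1,3).min(1)>190)&(b[:,0]<-.004)&(b[:,0]>-.06)&(np.hypot(b[:,0]+.047,b[:,1]+.062)>.018)&(b[:,1]>-.108)
for y0 in(-.09,-.08,-.03,0,.03,.06,.08):
    m=k&(abs(b[:,1]-y0)<.004); print(y0,np.round([b[m,0].min(),b[m,0].max()],4) if m.any() else None)
print("tip y",b[k,1].min())
E
```

```text
rel [-0.0831  0.0005 -0.0226] turn -6.9 | tcp [ 0.5734  0.3535 -0.0067] yaw -1.644 q6 0.45 F [-0.1 -0.1  0.6] t 10.7 w -0.0
tcp bay [-0.0540462   0.11177811]
-0.09 [-0.0291 -0.0049]
-0.08 [-0.0339 -0.0042]
-0.03 [-0.039  -0.0121]
0 [-0.0493 -0.0197]
0.03 [-0.0543 -0.024 ]
0.06 [-0.0586 -0.0289]
0.08 [-0.0372 -0.0345]
tip y -0.10341421107812342
```

Nose tip is at y ≈ −103 mm against the fence, a ≈ 0.19, and it is behind the post. I retreat, lift, open and move to the front side for the swing.

Call:
{"name": "arm_command", "arguments": {
  "series": [
    [-0.01,0,0,0,0],
    [-0.025,0,-0.003,0,0],
    [-0.028,-0.03,-0.005,0,0],
    [-0.028,-0.07,-0.005,0,0],
    [-0.028,-0.1,-0.005,0,0.04],
    [-0.028,-0.1,-0.005,0,0.0854]
  ]
}}

```text
clock: 11.35
tool_pos: [0.5718, 0.384, 0.0986]
tool_rot: [-0.486, 0.478, -0.517, 0.518]
force: [-0.0, 0.6, 0.3]
width: 0.333
```

```bash
python3 - <<'E'
from m import *
rel(.5,.4,.09,0)
rows2([[-.034,0,.187]],(-.055,.02),0,.09)
E
```

```text
rel [-0.0108  0.008  -0.0729] turn -94.1 | tcp [0.5718 0.384  0.0986] yaw -1.643 q6 0.49 F [-0.   0.6  0.3] t 11.3 w 0.33
[ 0.125  0.007 -0.051] -90.9
```

Call:
{"name": "arm_command", "arguments": {
  "series": [
    [0.02,0,-0.03,-8,0.0854],
    [0.05,0,-0.051,-16,0.0854],
    [0.08,0,-0.051,-24,0.0854],
    [0.11,0,-0.051,-32,0.0854],
    [0.125,0,-0.051,-40,0.0854],
    [0.125,0,-0.051,-48,0.0854],
    [0.125,0,-0.051,-56,0.0854],
    [0.125,0,-0.051,-64,0.0854]
  ]
}}

```text
clock: 12.15
tool_pos: [0.5117, 0.2638, 0.0968]
tool_rot: [0.686, -0.68, 0.179, -0.184]
force: [0.3, 0.7, 0.3]
width: 1.003
```

```bash
python3 - <<'E'
from m import *
rows2([[-.034,0,.187]],(-.055,.02),0,-.023)
rel(.5,.4,.09,0)
E
```

```text
[ 0.     0.12  -0.001] -26.6
rel [-0.0779  0.0075  0.1124] turn -29.8 | tcp [0.5117 0.2638 0.0968] yaw -0.52 q6 -0.78 F [0.3 0.7 0.3] t 12.2 w 1.0
```

Call:
{"name": "arm_command", "arguments": {
  "series": [
    [0,0.01,0,-8,0.0854],
    [0,0.02,0,-16,0.0854],
    [0,0.03,0,-24,0.0854],
    [0,0.06,0,-27,0.0854],
    [0,0.085,0,-27,0.0854],
    [0,0.105,0,-27,0.0854],
    [0,0.117,0,-27,0.0854],
    [0,0.117,0,-27,0.0854]
  ]
}}

```text
clock: 12.95
tool_pos: [0.5117, 0.2648, -0.0219]
tool_rot: [0.709, -0.705, 0.015, -0.019]
force: [-0.7, -0.0, 0.4]
width: 0.998
```

```bash
python3 - <<'E'
from m import *
rel(.5,.4,-.023,0)
tipz()
p=fitcar([*tobay([-.034,.0]),-.243+.187])
print("tcp in carrier",inv(p,[ctrl.observe()["tool_pos"]]))
N=np.array([-.017,-.0894])
W=[]
for a in (.187,.15,.11,.07,.03,0,-.01):
    W.append([N[0]-.091*np.sin(a),N[1]+.091*np.cos(a),a])
rows2(W,(-.0255,.02),0,-.023)
crop("top",(155,178,285,275),"t9",6)
E
```

```text
rel [-0.0181  0.0018  0.1345] turn -2.7 | tcp [ 0.5117  0.2648 -0.0219] yaw -0.048 q6 -1.25 F [-0.7 -0.   0.4] t 12.9 w 1.0
tail finger 665 z [0.01  0.019 0.027 0.042] x [-0.015 -0.005  0.014] zt [0.036 0.064]
nose finger 368 z [0.011 0.016 0.022 0.039] x [-0.015 -0.005  0.015] zt [-0.06  -0.038]
shut 145 z [0.081 0.092 0.104 0.181] x [-0.015  0.001  0.015] zt [-0.019  0.019]
n [233, 511] cost 8.33 y-range [-0.111  0.105] x-range [-0.014  0.014]
car world [ 0.5683  0.2396 -0.0614] bay [-3.160e-02 -1.000e-04  1.816e-01] nosec [-0.0152 -0.0896]
tcp in carrier [[-0.05643366  0.02190236]]
[ 0.029  0.004 -0.002] 0.5
[ 0.033  0.004 -0.001] 2.6
[ 0.037  0.004 -0.   ] 4.9
[0.042 0.004 0.   ] 7.2
[0.046 0.004 0.001] 9.4
[0.05  0.004 0.001] 11.2
[0.051 0.004 0.001] 11.7
```

View pics/t9.png

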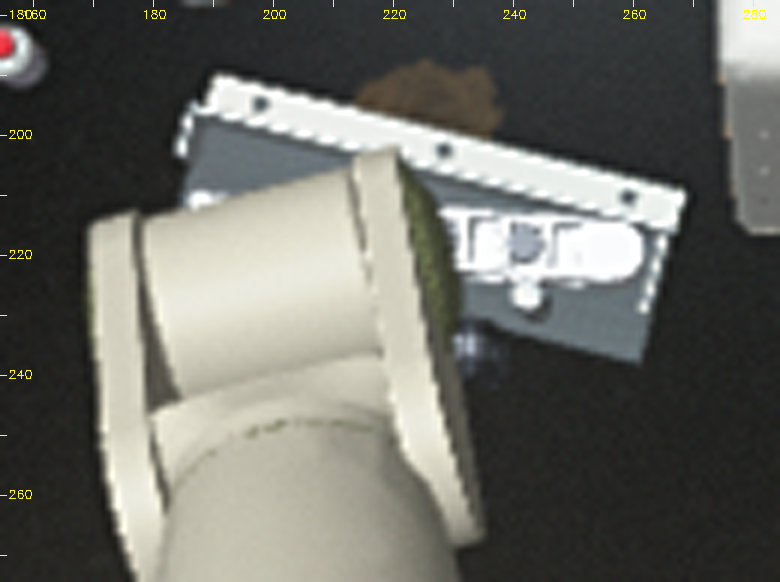

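The nose at (262,220) is behind the post, next to the nose stop, and the tail inside corner is level with the bay. The fingers are in front at (235,235). Now I swing the tail in.

Call:
{"name": "arm_command", "arguments": {
  "series": [
    [0.01,0,-0.001,0,0.0854],
    [0.02,0,-0.002,0.3,0.0854],
    [0.027,0,-0.002,0.5,0.0854],
    [0.032,0,-0.001,2.5,0.0854],
    [0.037,0,0,5,0.0854],
    [0.042,0,0,7.2,0.0854],
    [0.046,0,0.001,9.4,0.0854],
    [0.049,0,0.001,10.5,0.0854]
  ]
}}

```text
clock: 13.95
tool_pos: [0.5629, 0.2634, -0.0187]
tool_rot: [0.705, -0.7, 0.079, -0.086]
force: [-1.5, 0.6, 1.2]
width: 1.003
```

```bash
python3 - <<'E'
from m import *
rel(.5,.4,-.023,BAY[2])
p=fitcar([*tobay([-.016,.0]),-.243+.01])
s=ctrl.observe();print("tcp in carrier",inv(p,[s["tool_pos"]]),"bay",inv(BAY,[s["tool_pos"]]))
E
```

```text
rel [-0.0928  0.0045  0.1183] turn 0.6 | tcp [ 0.5629  0.2634 -0.0187] yaw -0.233 q6 -1.09 F [-1.5  0.6  1.2] t 13.9 w 1.0
n [199, 199] cost 28.47 y-range [-0.112  0.108] x-range [-0.014  0.015]
car world [ 0.5803  0.2357 -0.2502] bay [-0.0191 -0.0009 -0.0072] nosec [-0.0197 -0.0919]
tcp in carrier [[-0.02361627  0.02245575]] bay [[-0.04254344  0.02171781]]
```

Call:
{"name": "arm_command", "arguments": {
  "series": [
    [0.001,0.002,0,0.3,0.0854],
    [0.002,0.002,0,0.6,0.0854],
    [0.003,0.002,0,0.6,0.0854],
    [0.004,0.002,0,0.6,0.0854],
    [0.005,0.002,0,0.6,0.0854],
    [0.005,0.002,0,0.6,0.0854]
  ]
}}

```text
clock: 14.65
tool_pos: [0.5674, 0.2621, -0.0209]
tool_rot: [0.705, -0.699, 0.082, -0.088]
force: [-2.8, 0.1, -0.7]
width: 0.998
```

Call:
{"name": "arm_command", "arguments": {
  "series": [
    [0.001,0,0,0,0.0854],
    [0.002,0,0,0,0.0854],
    [0.003,0,0,0,0.0854],
    [0.003,0,0,0,0.0854]
  ]
}}

```text
clock: 15.05
tool_pos: [0.5673, 0.262, -0.0209]
tool_rot: [0.704, -0.7, 0.084, -0.085]
force: [-18.6, -0.3, 10.3]
width: 0.998
```

```bash
python3 - <<'E'
from m import *
rel(.5,.4,-.023,BAY[2])
s=ctrl.observe();print("bay",inv(BAY,[s["tool_pos"]]))
E
```

```text
rel [-0.0982  0.0027  0.1181] turn 0.2 | tcp [ 0.5673  0.262  -0.0209] yaw -0.24 q6 -1.09 F [-18.6  -0.3  10.3] t 15.1 w 1.0
bay [[-0.03796942  0.02148336]]
```

The contact force rose to 19 N with no further travel, so the carrier is seated on the fence. I take the hand away and check.

Call:
{"name": "arm_command", "arguments": {
  "series": [
    [-0.004,0,0,0,0.0854],
    [-0.02,0,0,0,0.0854],
    [-0.05,0,0,0,0.0854],
    [-0.07,-0.02,0,0,0.0854],
    [-0.1,-0.06,0,0,0.0854],
    [-0.14,-0.1,0,0,0.0854],
    [-0.18,-0.14,0,0,0.0854],
    [-0.2,-0.16,0,0,0.0854]
  ]
}}

```text
clock: 15.85
tool_pos: [0.3716, 0.309, 0.141]
tool_rot: [0.705, -0.699, 0.083, -0.086]
force: [0.6, 1.0, 0.1]
width: 0.999
```

```bash
python3 - <<'E'
from m import *
rel(.5,.4,-.023,BAY[2])
crop("top",(155,178,285,275),"t10",6)
p=fitcar([*tobay([-.014,.0]),-.243])
print("bystanders now (seg check later)")
E
```

```text
rel [0.1026 0.1653 0.1176] turn 0.2 | tcp [0.3716 0.309  0.141 ] yaw -0.24 q6 -0.88 F [0.6 1.  0.1] t 15.8 w 1.0
n [409, 594] cost 13.83 y-range [-0.11   0.108] x-range [-0.01   0.013]
car world [ 0.5812  0.2348 -0.237 ] bay [-0.0179 -0.0016  0.006 ] nosec [-0.0174 -0.0926]
bystanders now (seg check later)
```

```bash
python3 - <<'E'
from m import *
p,d=ctrl.get_image("top")
g=cv2.cvtColor(p,cv2.COLOR_RGB2GRAY).astype(np.float32)
def samp(b,z):
    w=tf(BAY,np.c_[b,np.full(len(b),z)]); uv=proj("top",w).astype(np.float32)
    return cv2.remap(g,uv[:,:1],uv[:,1:],cv2.INTER_LINEAR).ravel()
xs=np.arange(-.045,.012,.002)
print("x mm",(xs*1e3).astype(int))
for y in(-.092,-.085,-.03,.0,.03,.06,.09,.1): print(y,samp(np.c_[xs,np.full(len(xs),y)],.038).astype(int))
ys=np.arange(.09,.124,.002);print("y tail",(ys*1e3).astype(int),samp(np.c_[np.full(len(ys),-.014),ys],.038).astype(int))
ys=np.arange(-.122,-.088,.002);print("y nose",(ys*1e3).astype(int),samp(np.c_[np.full(len(ys),-.014),ys],.038).astype(int))
# bystander change
a=np.load("top0.npz")["p"].astype(int)
df=np.abs(p.astype(int)-a).max(2)
for nm,(u,v) in dict(timer=(303,254),tape=(372,249),drop=(423,241),brown=(186,166),red=(156,188),blue=(143,194)).items():
    print(nm,"diff px>40:",(df[v-18:v+18,u-18:u+18]>40).sum())
P,D=ctrl.get_image("side"); np.savez("side1.npz",p=P,d=D)
v,u=np.mgrid[0:420,0:560]; o,r=ray("side",np.c_[u.ravel(),v.ravel()]); Q=o+r*D.ravel()[:,None]; b=inv(BAY,Q)
k=(b[:,0]<-.008)&(b[:,0]>-.04)
for lo in(-.08,-.03,.03,.08):
    m=k&(abs(b[:,1]-lo)<.012)&(Q[:,2]>.02); print("z at",lo,np.round(np.percentile(Q[m,2],[50,80,95]),3))
m=(abs(Q[:,2]-.02)<.008)&(b[:,0]<-.015)&(b[:,0]>-.06)
for lo in(-.03,0,.03,.06,.09):
    e=m&(abs(b[:,1]-lo)<.015); print("outer side x at",lo,np.round(np.median(b[e,0]),4) if e.any() else None)
E
```

```text
x mm [-45 -43 -40 -38 -36 -34 -32 -30 -28 -26 -24 -22 -20 -18 -16 -14 -12 -10
  -8  -6  -4  -2   0   1   3   5   7   9  11]
-0.092 [110 112 112 110 108 108 106 101 117 166 251 255 253 251 251 250 250 250
 250 250 251 251 248 241 233 219 193 133 112]
-0.085 [109 111 114 111 109 109 106 103 122 189 238 254 252 251 251 251 251 250
 250 250 251 251 252 243 237 234 235 234 226]
-0.03 [111 113 113 111 109 108 116 174 237 230 233 237 246 254 253 251 243 246
 249 217 221 235 251 250 241 235 235 235 236]
0.0 [109 111 111 110 109 104 108 141 226 249 254 255 222 190 160 158 164 170
 189 211 223 204 227 235 222 227 214 176 157]
0.03 [107 110 111 110 107 105 110 131 149 187 231 180 145 128 146 154 152 152
 141 138 155 197 232 232 229 233 238 238 238]
0.06 [106 106 107 107 105 106 114 186 239 251 255 222 169 119 119 149 163 164
 158 145 194 226 241 236 237 238 237 238 238]
0.09 [105 107 107 105 105 106 102 104 118 204 212 170 190 186 187 186 182 185
 199 187 172 206 224 229 221 231 236 230 214]
0.1 [105 108 107 106 105 106 102 102 116 198 255 255 254 254 254 254 254 253
 254 254 254 254 240 224 214 226 236 238 238]
y tail [ 90  92  94  96  98 100 102 104 106 108 110 112 114 116 118 120 122] [185 208 237 252 253 254 254 248 183 120  81  99 151 156  84  42  26]
y nose [-122 -120 -118 -115 -113 -111 -109 -107 -105 -103 -101  -99  -97  -95
  -93  -91  -89] [ 35  33  34  57 101 183 171 133 128 203 253 254 252 251 250 250 250]
timer diff px>40: 0
tape diff px>40: 0
drop diff px>40: 0
brown diff px>40: 0
red diff px>40: 0
blue diff px>40: 0
z at -0.08 [0.035 0.037 0.037]
z at -0.03 [0.034 0.037 0.039]
z at 0.03 [0.032 0.036 0.04 ]
z at 0.08 [0.038 0.042 0.044]
outer side x at -0.03 -0.025
outer side x at 0 -0.0259
outer side x at 0.03 -0.0257
outer side x at 0.06 -0.0249
outer side x at 0.09 -0.0263
```

```bash
python3 -c "
from plant import ctrl
print(ctrl.hand_in())"
```

```text
the job is handed in; nothing more can be done
None
```

The carrier is in the bay, lying along the back fence with its nose behind the post. I handed the job in at about 16 s on the robot's clock.

I pushed the carrier with the open fingers as a two-point pusher, turning its nose towards the fence on the way to the bay mouth. I then pushed the tail with the fingers shut until the nose was behind the post. Finally I swung the tail in with the fingers open until the contact force rose to about 20 N (limit 60 N), and withdrew the hand.

**Last checks (camera images, bay frame):**

| Item | Measured | Allowed |
|---|---|---|
| Carrier front side, x | about −25 to −30 mm along its length; a carrier flush with the fence would be at −28 mm | −35 mm or more |
| Nose tip, y | about −104 mm | −113.5 to −90 mm |
| Tail, y | about +106 mm | below +113.5 mm |
| Angle to the fence | within about 0.01 rad | 0.04 rad |
| Top surface height | consistent with standing flat | flat |
| Bystanders | no pixel changes | 15 mm |

The hand was about 0.2 m clear of the carrier when I handed in.

**What disagreed or failed:**
- **Height reading:** the reported tool height read about 40–45 mm too low compared with the depth images. My first push therefore passed above the carrier without touching it, and I set heights by camera after that.
- **Carrier fit:** the automatic carrier fit was off when a finger or the fence mixed into its points. In the final check it put the carrier about 4 mm farther out than the edge measurement. I relied on the edge measurement.
- **Final picture:** I could not view it because the 12-picture limit was reached, so the last check is numerical only.

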